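Adjust a bench balance: check weight on the pan, hold the recessed key down

TASK

Adjust the bench balance with its own check weight. Take the steel weight out of its case and set it down gently, upright, in the middle of the balance's small round pan, and leave it standing there by itself. Then take the red pencil out of the wooden block and with its blunt lower end reach down through the orange-ringed hole in the balance's front panel and press the recessed red key all the way down; finish while still gripping the pencil and holding the key down with it. Do not press the key before the weight stands on the pan, and leave everything else on the table where it is.

Things in the scene. Friction and masses are not known exactly. Their poses are not given: they have to be found in the camera images.
- balance: Bench balance, white housing 206 (x) by 150 (y) mm with a dark grey front panel whose deck is 42 mm above the table; it stands firm and does not slide. Origin: centre of its underside, on the table. Its x axis points from the front (panel with display and keys) to the back (pan), z up. Front and side rims stand 45 mm high, the rear housing 49 mm.
- pan: The balance's round steel pan, 50 mm across, 4 mm thick, raised on a 16 mm stem; it does not move. Origin: centre of its flat upper face, 66 mm above the table, 45 mm behind the balance's origin along its x axis.
- port (a point): Centre of the mouth of the round hole in the front panel, level with the top of its raised orange ring, 43.5 mm above the table (52 mm in front of the balance's origin and 44 mm to the right of it: balance frame -52, -44). The ring is 20 mm across outside, 14 mm inside, 1.5 mm high; the hole below it is vertical, 13 mm wide, with upright walls. Too narrow for a gripper finger.
- cal_key_top (a point): Centre of the top face of the recessed red key, 11 mm across, standing in the hole; 13.5 mm below the port point when not pressed. Moves down with the key.
- cal_key (a joint): Travel of the recessed red key straight down, in metres: 0 up, 0.004 fully down. A spring pushes it back: it starts to move at 1.5 N and needs 4.5 N to be fully down against its stop.
- weight: Steel check weight, 200 g, standing upright, turned shape: body 32 mm across and 30 mm high, then a 13 mm neck (33 to 36 mm above the foot), then a knob 20 mm across (full width from 39 to 50 mm), total height 53 mm. Origin: centre of its flat underside, z up along its axis. It stands in the recess of the case.
- weight_case: Black open case, 62 by 62 mm and 25 mm high, with a blue insert; fixed to the table. The round vertical recess in its middle is 34 mm wide, with its floor 9 mm above the table and 14 mm below the insert's top (23 mm). The lid lies folded back beside it: 62 by 62 mm, 30 mm high, centred 65.5 mm from the origin along the case's x axis. Origin: under the middle of the recess, on the table.
- block: Brown wooden pencil block, 70 (x) by 44 (y) mm and 44 mm high, on a dark foot plate 76 by 50 mm; fixed to the table. The pencil stands in the middle hole, 9.5 mm wide, straight down to 6 mm above the table. Two empty holes 21 mm either side along x. Origin: centre of its underside.
- pencil: Red six-sided pencil, 7 mm thick, 142 mm long, 12 g, standing point up, blunt end down, in the middle hole of the block; its full thickness reaches 120 mm up from the blunt end. Its y axis runs along it from the blunt end to the point (upward at the start). Origin: half way along, on its surface, 3.65 mm off its centre line.
- pencil_foot (a point): Centre of the pencil's blunt lower end, on its centre line, about 6 mm above the table at the start.
- petri: Bystander: clear flat dish 90 mm across, 12 mm high. Origin under its centre.
- coverslips: Bystander: small clear box 30 by 29 by 12 mm. Origin under its centre.
- reagent_a: Bystander: brown dropper bottle with a black cap, 33 mm across, 95 mm high. Origin under its centre.
- reagent_b: Bystander: brown dropper bottle with a red dropper cap, 33 mm across, 95 mm high. Origin under its centre.
- notebook: Bystander: red notebook 148 by 109 by 15 mm. Origin under its centre.

How it is judged:
On the way, in this order (a step that is already met when the one before it is completed fails the run):
1. the weight stands upright by itself on the middle of the pan (horizontal distance between weight and pan below 0.01 m and z of weight in the frame of pan between -0.003 and 0.003 m and angle between weight's own z axis and vertical below 0.06 rad and contact force between weight and pan above 1.4 N and contact force between each of the fingers, the arm and weight below 0.05 N and linear speed of weight below 0.02 m/s), for 0.3 s.
2. the pencil is gripped and drawn out of the block (contact force between the fingers and pencil above 1 N and z of pencil_foot in the frame of block above 0.046 m), for 0.1 s.
At the end, for the whole second after the job is handed in: The weight stands upright and at rest on the pan, its axis within 10 mm of the pan's centre, touched by nothing of the robot, while the fingers grip the pencil and its blunt end, inside the hole, keeps the red key at least 3 of its 4 mm down (all of step 1 and value of joint cal_key above 0.003 m and contact force between the fingers and pencil above 1 N and distance between pencil_foot and cal_key_top below 0.007 m and contact force between pencil and balance above 1.5 N); the arm keeps its last pose, push and grip.
It fails at once if the red key is pressed more than 1.5 mm while the weight is not standing on the pan (value of joint cal_key above 0.0015 m and distance between weight and pan above 0.015 m).
It fails at once if the weight is dropped or slammed on to the pan (over 0.25 m/s within 10 mm of its place) (distance between weight and pan below 0.01 m and linear speed of weight above 0.25 m/s).
It fails at once if something else on the table is shifted by more than 20 mm (distance of any of petri, coverslips, reagent_a, reagent_b, notebook from where it was at the start of the episode above 0.02 m).
It also fails if it takes over 54 s, if anything falls off the work surface, if the arm or the gripper's body presses on something with over 40 N, if the wrist force passes 120 N, or if a joint passes its speed limit or range.

ROBOT

A 6-joint arm with a two-finger parallel gripper is mounted at the origin on a cart in front of the work surface, level with it; the furniture and walls round the work are solid. World frame = base frame: x ahead of the robot, y to its left, z up, the work surface at z = 0. Lengths are in m, angles in rad, forces in N, time in s.
With the tool pointing down it reaches from about 0.3 to 0.825 m from the base axis. Payload 5.4 kg.
Tool frame: the origin (TCP) lies between the finger pads; the fingertips stand 19 mm ahead of it and the grasp point (between the pads) is the TCP (r.nose_length is the distance from the TCP to the fingertips, in m); z points along the fingers, y is the line along which they close (so a half turn about z gives the same grasp; the last joint's range is limited). The gripper opens to 92 mm and grips with 3 to 60 N. Pads are 20 mm wide; open, the fingers measure 128 mm over their backs; the gripper's body (75 mm by 189 mm) begins 69 mm behind the grasp point.
Start: joints at [0.928, 0.158, 1.597, -0, 1.386, -0.21], TCP at [0.241, 0.522, 0.234] pointing down, gripper open.
Joint ranges: [-2.91, 2.91], [-0.94, 2.29], [0.18, 2.7], [-1.29, 4.43], [0.17, 2.64], [-3, 3]. Speed limits (rad/s): [2.57, 2.57, 3.14, 3.14, 3.14, 3.14].

INTERFACE

Orientations are given as a unit quaternion [w, x, y, z].
In Python, from rig import monitor, viewer, r gives the robot as it stands.
- The arm moves only by the tool apply_moves, never from a script. Its argument "motion" is one flat list of numbers, 6 for each row, row after row: the shift along the tool's x, y, z in units of 30 mm (1.0 is 30 mm), then the turn, a rotation vector about the tool's x, y, z in units of 5 degrees (1.0 is 5 degrees). A call has 1 to 10 rows; each row shifts and turns the commanded pose from where the row before left it, along the tool's axes as they then stand; what a row does not reach is not made up. A row lasts 1/10 s, in which the tool goes at most 50 mm and 8.59 degrees, less where a joint would pass 70% of its speed; a pose out of reach is approached as far as the arm can. A call is refused whole if a number of a shift passes 1 or a number of a turn 1, either way. A call with a gripper value outside its range is refused whole. "gripper" is the finger opening in mm, from 0 to 91.9, set as the call begins (left out, the last holds). The fingers move at their own pace and stop on an object; "force" is the grip in N (left out, the last holds). Time passes only in rows, so rows that do not move let the fingers close. It gives the time, the measured TCP pose, the force, the opening and the grip force at its end, in the units of the state.
- monitor.observe(): the state, without advancing time (a new reading comes with each control period).
- viewer.capture(name): name is "scene" or "top" or "wrist"; returns a dict with "pixels" (420x560x3 uint8, red, green, blue), "camera_matrix" (3x3 intrinsics, pixels), "extrinsics" (4x4, takes a point from world to camera coordinates); the wrist camera has in their place "hand_eye" (4x4, takes a point from camera to tool coordinates, whose origin is the TCP and whose axes are the flange's). Camera axes: x right, y down, z forward; pixel columns grow to the right and rows downward; lengths in m; the calibration is good to about 2 mm. A picture is of the moment at which its call begins: read the wrist's pose just before it. There is no depth.
- r.sign_off(): hands the job in; it is judged then, once.
The state is a dict: "time": time; "q": joint angles; "joint_vel": joint speeds; "joint_torque": joint torques, N m; "ee_pos": TCP position; "orientation": TCP orientation; "ft_force": force on the tool from outside, world axes, zero at the start; "wrist_torque": the same for the moment, N m; "width": finger opening in m; "grip_force": force on a finger pad.
Only numpy, scipy, OpenCV 4.12 (cv2) and the standard library are available. Lean on these libraries where they do the work, as an engineer would, in place of code of your own. Each camera call takes 0.05 s, during which the arm holds its last target. There are 200 camera calls.

## Working session

There is one attempt and no reset: what is moved stays moved. The work goes in short steps, Python scripts to look and compute and a tool call to move; the robot and the scene stay as the last step left them, time stands still between calls to the robot, and variables do not carry over. Pictures are saved under pics/ and viewed, at most 10 in all, crops included, and the job is handed in when it is done.

Besides the shell and the picture viewer there is one more tool, called after ">>>" in YAML: its name, and indented under it one key for each argument. apply_moves: Moves the arm, as the interface text tells. Its arguments: {"type":"object","properties":{"motion":{"type":"array"},"gripper":{"type":"number"},"force":{"type":"number"}},"required":["motion"]}

```bash
mkdir -p pics; ls; cat > h.py <<'E'
import numpy as np,cv2
from rig import monitor,viewer,r
from scipy.spatial.transform import Rotation as R
def rot(q): return R.from_quat([q[1],q[2],q[3],q[0]])
def T():
    s=monitor.observe();M=np.eye(4);M[:3,:3]=rot(s['orientation']).as_matrix();M[:3,3]=s['ee_pos'];return M
def cap(name,fn):
    M=T();c=viewer.capture(name)
    E=np.linalg.inv(c['extrinsics']) if 'extrinsics' in c else M@c['hand_eye']
    cv2.imwrite('pics/'+fn+'.png',c['pixels'][:,:,::-1]);np.savez('pics/'+fn+'.npz',K=c['camera_matrix'],E=E);return c
def px2w(fn,u,v,z):
    d=np.load('pics/'+fn+'.npz');ray=d['E'][:3,:3]@np.linalg.inv(d['K'])@[u,v,1];o=d['E'][:3,3]
    return o+ray*(z-o[2])/ray[2]
def w2px(fn,p):
    d=np.load('pics/'+fn+'.npz');c=np.linalg.inv(d['E'])@np.r_[p,1];k=d['K']@c[:3];return k[:2]/k[2]
E
python3 - <<'E'
from h import *
cap('top','t0');cap('scene','s0');cap('wrist','w0')
a=[cv2.imread(f'pics/{n}.png') for n in('t0','s0')]
cv2.imwrite('pics/t0b.png',cv2.resize(a[0],(800,600),interpolation=2))
s=monitor.observe();print(s)
for n in('t0','s0','w0'):
    d=np.load(f'pics/{n}.npz');print(d['K'][0],d['E'].round(3))
E
```

```text
pics
{'time': 0.15, 'q': array([ 9.27874587e-01,  1.58902765e-01,  1.59794068e+00, -1.48247216e-05,
        1.38618745e+00, -2.10104755e-01]), 'joint_vel': array([-0.0007421 , -0.00290544, -0.0044706 ,  0.00226316, -0.00023446,
        0.00032038]), 'joint_torque': array([ 1.11759268e-04, -3.85915732e+01, -3.22433567e+01,  7.01693888e-02,
        3.51402699e-02, -8.31093462e-05]), 'ee_pos': array([0.2409186 , 0.52159332, 0.23284708]), 'orientation': array([-2.90865881e-04,  2.14721891e-01,  9.76674968e-01, -6.57709516e-04]), 'ft_force': array([-0.12376958, -0.01281381,  0.40520107]), 'wrist_torque': array([-0.02128078,  0.01122463, -0.04309223]), 'grip_force': 0.0, 'width': 0.09189773785403463}
[413.84502765   0.         277.14555206] [[-0.019 -0.998  0.066  0.411]
 [-1.     0.021  0.024  0.16 ]
 [-0.025 -0.066 -0.998  1.282]
 [ 0.     0.     0.     1.   ]]
[465.56995697   0.         278.08354249] [[ 0.648 -0.433  0.627 -0.272]
 [-0.761 -0.351  0.545 -0.466]
 [-0.016 -0.83  -0.557  0.765]
 [ 0.     0.     0.     1.   ]]
[298.85519281   0.         277.6709383 ] [[ 0.419  0.876  0.238  0.174]
 [ 0.908 -0.404 -0.111  0.553]
 [-0.001  0.263 -0.965  0.383]
 [ 0.     0.     0.     1.   ]]
```

View pics/t0b.png

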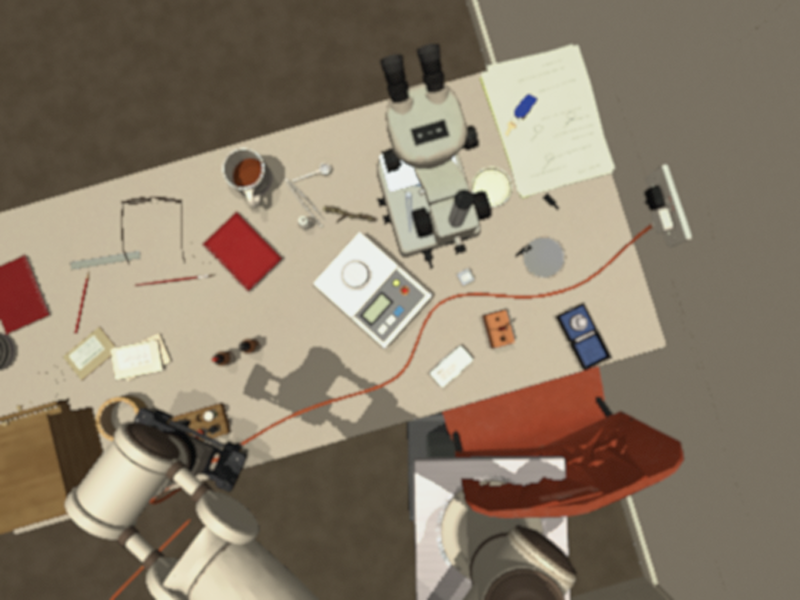

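View pics/s0.png

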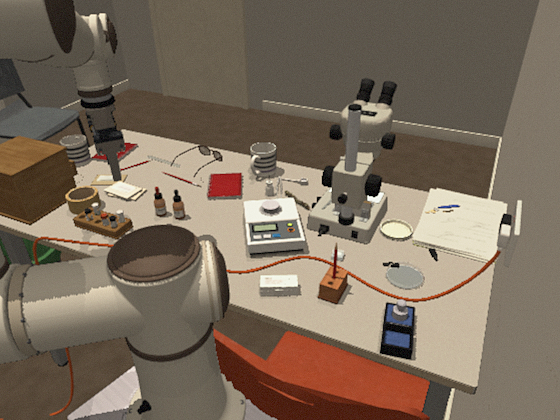

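The top view (800x600) shows the balance pan at (355,274), the red/orange key at (404,290), the block at (499,328), the weight at (579,322) with the lid at (592,350). In the scene view the pencil stands upright at (336,262) and the weight knob is at (402,306).

```bash
python3 - <<'E'
from h import *
g=lambda u,v,z:print(u,v,px2w('t0',u*.7,v*.7,z).round(4))
g(355,274,.066);g(404,290,.043);g(499,328,.044);g(579,322,.06);g(592,350,.03)
a=cv2.imread('pics/t0.png')
b=cv2.resize(a[150:270,210:440],(800,417),interpolation=cv2.INTER_CUBIC);
c=cv2.imread('pics/s0.png')[180:360,230:430]
cv2.imwrite('pics/c1.png',b)
E
```

```text
355 274 [0.5452 0.2729 0.066 ]
404 290 [0.5117 0.1723 0.043 ]
499 328 [ 0.428 -0.024  0.044]
579 322 [ 0.4369 -0.1855  0.06  ]
592 350 [ 0.3784 -0.2187  0.03  ]
```

View pics/c1.png

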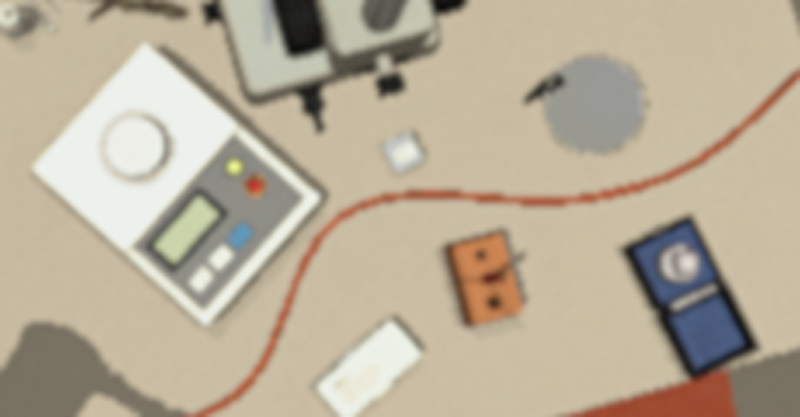

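Port–pan distance comes out at 106 mm (expected 106.5), so the balance yaw is about 47°. Next I swing to the case at a smaller radius, clear of the microscope.

>>> apply_moves:
  motion: [-1,-0.3,0,0,0,0.65,-1,-0.3,0,0,0,0.65,-1,-0.3,0,0,0,0.65,-1,-0.3,0,0,0,0.65,-1,-0.3,0,0,0,0.65,-1,-0.3,0,0,0,0.65,-1,-0.3,0,0,0,0.65,-1,-0.3,0,0,0,0.65,-1,-0.3,0,0,0,0.65,-1,-0.3,0,0,0,0.65]

```text
time: 1.15
ee_pos: [0.4137, 0.2641, 0.2333]
orientation: [-0.0, 0.48, 0.877, -0.0]
ft_force: [1.1, -0.3, -0.2]
width: 0.092
grip_force: 0.0
```

>>> apply_moves:
  motion: [-1,0,0,0,0,0.72,-1,0,0,0,0,0.72,-1,0,0,0,0,0.72,-1,0,0,0,0,0.72,-1,0,0,0,0,0.72,-1,0,0,0,0,0.72,-1,0,0,0,0,0.72,-1,0,0,0,0,0.72,-1,0,0,0,0,0.72,-1,0,0,0,0,0.72]

```text
time: 2.15
ee_pos: [0.4971, -0.0188, 0.2333]
orientation: [-0.0, 0.728, 0.686, -0.0]
ft_force: [0.4, -0.1, 0.3]
width: 0.0922
grip_force: 0.0
```

>>> apply_moves:
  motion: [-1,0,0,0,0,0.72,-1,0,0,0,0,0.72,-1,0,0,0,0,0.72,-1,0,0,0,0,0.72,0,0,0,0,0,0,0,0,0,0,0,0]

```text
time: 2.75
ee_pos: [0.479, -0.1359, 0.2333]
orientation: [-0.0, 0.808, 0.59, 0.0]
ft_force: [-0.0, 0.3, -1.0]
width: 0.0916
grip_force: 0.0
```

```bash
python3 - <<'E'
from h import *
cap('wrist','w1')
print(T().round(4),monitor.observe()['q'])
for p in ([.437,-.1855,.06],[.428,-.024,.044]): print(w2px('w1',p))
print(np.load('pics/w1.npz')['E'].round(3))
E
```

```text
[[ 3.034e-01  9.529e-01 -3.000e-04  4.792e-01]
 [ 9.529e-01 -3.034e-01  8.000e-04 -1.353e-01]
 [ 7.000e-04 -5.000e-04 -1.000e+00  2.334e-01]
 [ 0.000e+00  0.000e+00  0.000e+00  1.000e+00]] [-5.18811778e-01 -4.34474624e-02  1.80821527e+00  5.42365110e-04
  1.37746348e+00 -2.10698528e-01]
[255.92264453 246.61519228]
[200.90097439 110.76625189]
[[ 0.953 -0.294 -0.078  0.502]
 [-0.304 -0.92  -0.249 -0.065]
 [ 0.001  0.261 -0.965  0.383]
 [ 0.     0.     0.     1.   ]]
```

View pics/w1.png

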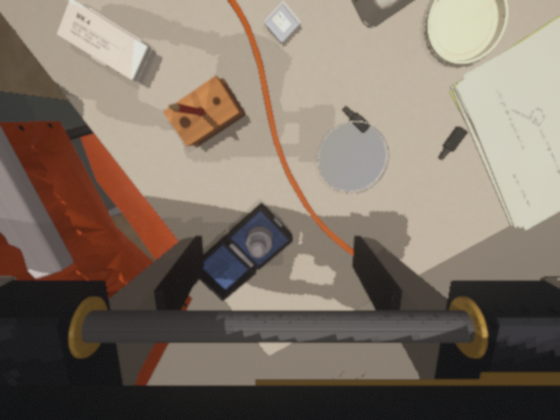

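The wrist view shows the weight's knob at about (258,240) in the case, the pencil block at (205,112), with the pencil leaning away by parallax. I'll enlarge both.

```bash
python3 - <<'E'
from h import *
a=cv2.imread('pics/w1.png')
b=cv2.resize(a[200:290,210:300],(400,400),interpolation=cv2.INTER_CUBIC)
c=cv2.resize(a[70:160,155:245],(400,400),interpolation=cv2.INTER_CUBIC)
cv2.imwrite('pics/c2.png',np.hstack([b,c]))
E
```

```text
(no output)
```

View pics/c2.png

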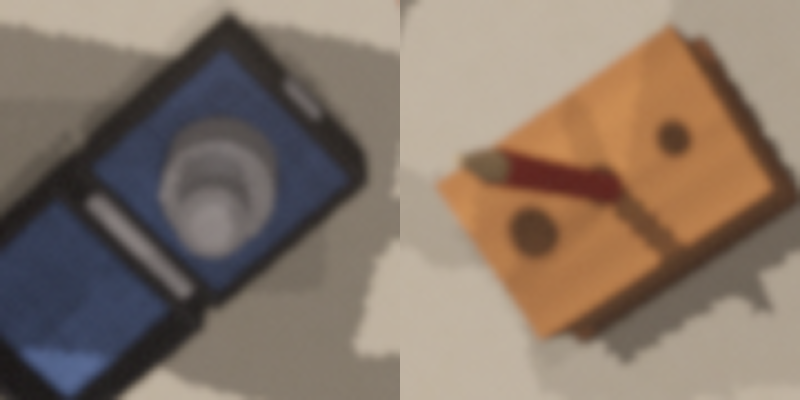

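```bash
python3 - <<'E'
from h import *
def g(n,u,v,z): p=px2w('w1',u,v,z);print(n,p.round(4));return p
k=g('knob',257.9,250,.060);b=g('body',259.1,242.8,.039)
h1=g('h1',185.4,122.2,.044);h2=g('h2',216.7,100.8,.044);print(np.linalg.norm(h1-h2));g('pencil',201.6,112.1,.044)
# case corners (crop)
for n,u,v in(('c top',228,14),('c right',365,180)): g(n,210+u/4.444,200+v/4.444,.025)
M=T()
for p in(k,b): p=p.copy();p[2]=.063;print(((np.linalg.inv(M)@np.r_[p,1])[:3]/.03).round(3))
E
```

```text
knob [ 0.4378 -0.1902  0.06  ]
body [ 0.4382 -0.1897  0.039 ]
h1 [ 0.4075 -0.0299  0.044 ]
h2 [ 0.4479 -0.0197  0.044 ]
0.0416601627733055
pencil [ 0.4282 -0.0255  0.044 ]
c top [ 0.455  -0.1459  0.025 ]
c right [ 0.4769 -0.2047  0.025 ]
[-2.165 -0.755  5.678]
[-2.146 -0.749  5.678]
```

Knob and body-top agree to 0.6 mm, and the hole spacing is 41.7 mm (expected 42). Going in to grip the knob above the body.

>>> apply_moves:
  motion: [-0.72,-0.25,0.7,0,0,0,-0.72,-0.25,0.8,0,0,0,-0.715,-0.25,0.8,0,0,0,0,0,0.8,0,0,0,0,0,0.8,0,0,0,0,0,0.7,0,0,0,0,0,0.6,0,0,0,0,0,0.3,0,0,0,0,0,0.18,0,0,0,0,0,0,0,0,0]
  gripper: 50

```text
time: 3.8
ee_pos: [0.4382, -0.1901, 0.063]
orientation: [-0.0, 0.807, 0.59, -0.0]
ft_force: [-0.1, -0.5, -0.5]
width: 0.0497
grip_force: 0.0
```

>>> apply_moves:
  motion: [0,0,0,0,0,0,0,0,0,0,0,0,0,0,0,0,0,0,0,0,0,0,0,0,0,0,0,0,0,0,0,0,0,0,0,0]
  gripper: 14
  force: 20

```text
time: 4.4
ee_pos: [0.4382, -0.1909, 0.0635]
orientation: [0.0, 0.807, 0.59, -0.0]
ft_force: [-0.6, 0.4, 3.0]
width: 0.0191
grip_force: 20.0
```

Gripped (19 mm opening). Lift, then swing toward the pan at the safe radius.

>>> apply_moves:
  motion: [0,0,-0.2,0,0,0,0,0,-0.4,0,0,0,0,0,-0.6,0,0,0,0,0,-0.8,0,0,0,0,0,-0.8,0,0,0,0,0,-0.8,0,0,0,0,0,-0.8,0,0,0,0,0,-0.8,0,0,0,0,0,-0.5,0,0,0,0,0,0,0,0,0]

```text
time: 5.4
ee_pos: [0.4393, -0.1916, 0.2374]
orientation: [0.003, 0.807, 0.59, 0.001]
ft_force: [0.0, -0.2, -2.8]
width: 0.0188
grip_force: 20.0
```

>>> apply_moves:
  motion: [0.5,0,0,0,0,-0.3,0.8,0,0,0,0,-0.5,1,0,0,0,0,-0.65,1,0,0,0,0,-0.65,1,0,0,0,0,-0.65,1,0,0,0,0,-0.65,1,0,0,0,0,-0.65,1,0,0,0,0,-0.65,1,0,0,0,0,-0.65,1,0,0,0,0,-0.65]

```text
time: 6.4
ee_pos: [0.4581, 0.0857, 0.2332]
orientation: [-0.001, 0.626, 0.78, -0.0]
ft_force: [0.4, 0.5, -2.0]
width: 0.0184
grip_force: 20.0
```

>>> apply_moves:
  motion: [1,0,0,0,0,-0.65,1,0,0,0,0,-0.65,1,0,0,0,0,-0.65,0.8,0,0,0,0,-0.6,0.4,0,0,0,0,-0.4,0,0,0,0,0,0,0,0,0,0,0,0]

```text
time: 7.1
ee_pos: [0.4209, 0.2035, 0.2339]
orientation: [0.0, 0.522, 0.853, -0.0]
ft_force: [0.3, 0.8, -1.0]
width: 0.0192
grip_force: 20.0
```

```bash
python3 - <<'E'
from h import *
cap('wrist','w2')
s=monitor.observe();print(T().round(4),s['width'],s['grip_force'],s['ft_force'])
for p in ([.5452,.2729,.066],[.5117,.1723,.043]): print(w2px('w2',p))
a=cv2.imread('pics/w2.png');cv2.imwrite('pics/w2b.png',cv2.resize(a,(784,588),interpolation=cv2.INTER_CUBIC))
E
```

```text
[[-4.534e-01  8.913e-01 -1.000e-04  4.211e-01]
 [ 8.913e-01  4.534e-01 -6.000e-04  2.033e-01]
 [-5.000e-04 -4.000e-04 -1.000e+00  2.340e-01]
 [ 0.000e+00  0.000e+00  0.000e+00  1.000e+00]] 0.018966402401841324 19.99966804360156 [ 1.16715702  0.54601109 -1.51607346]
[407.85099724 191.8545236 ]
[331.43474644 247.25891935]
```

View pics/w2b.png

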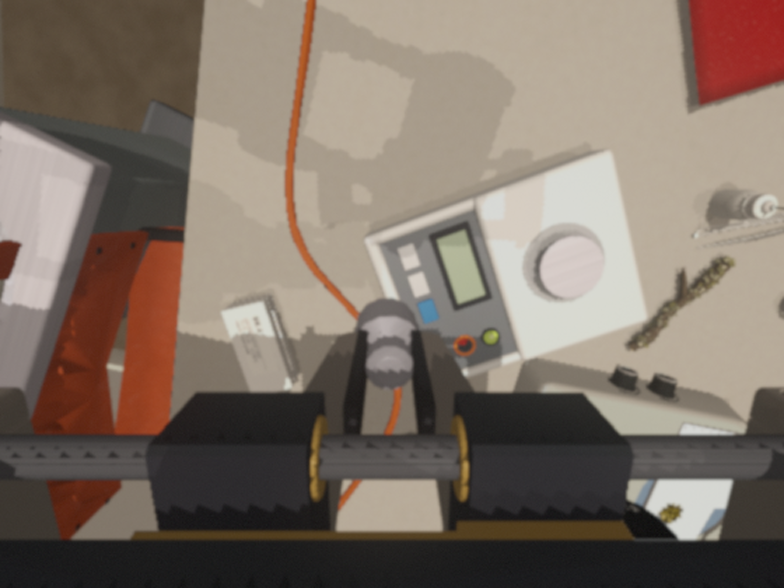

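The wrist view (784 wide) shows the weight upright in the fingers around (388,345), the pan centre at (571,267), and the port's orange ring at (464,345).

```bash
python3 - <<'E'
from h import *
p=px2w('w2',571/1.4,267/1.4,.066);o=px2w('w2',464/1.4,345/1.4,.0435);print(p,o,np.linalg.norm((p-o)[:2]))
q=p.copy();q[2]=.122;print((np.linalg.inv(T())@np.r_[q,1])[:3]/.03)
# grip check: project expected weight axis
M=T()
for z in(0.0535,.054-.050,.054-.039,.054-.03): print(z,w2px('w2',(M@[0,0,z,1])[:3])*1.4)
E
```

```text
[0.54450218 0.2739642  0.066     ] [0.51096895 0.17338976 0.0435    ] 0.10601742869001037
[0.23575273 4.73592535 3.7309611 ]
0.0535 [387.4982607  326.43014248]
0.003999999999999997 [387.26212422 368.94857454]
0.015 [387.3255117  357.53510629]
0.024 [387.37203114 349.15887559]
```

Pan and port re-measured agree within 1.5 mm. Moving out over the pan and descending.

>>> apply_moves:
  motion: [0.02,0.3,0,0,0,0,0.03,0.7,0,0,0,0,0.04,0.8,0,0,0,0,0.04,0.8,0,0,0,0,0.04,0.8,0.3,0,0,0,0.04,0.7,0.5,0,0,0,0.02,0.4,0.7,0,0,0,0,0.22,0.7,0,0,0,0,0,0.6,0,0,0,0,0,0.4,0,0,0]

```text
time: 8.15
ee_pos: [0.544, 0.2739, 0.136]
orientation: [-0.001, 0.523, 0.852, -0.001]
ft_force: [-0.8, 0.9, -2.2]
width: 0.0192
grip_force: 20.0
```

>>> apply_moves:
  motion: [0,0,0.2,0,0,0,0,0,0.1,0,0,0,0,0,0.1,0,0,0,0,0,0,0,0,0,0,0,0,0,0,0]

```text
time: 8.65
ee_pos: [0.5442, 0.2748, 0.127]
orientation: [0.0, 0.522, 0.853, 0.0]
ft_force: [0.4, 0.1, -1.7]
width: 0.019
grip_force: 20.0
```

>>> apply_moves:
  motion: [0.01,0,0.05,0,0,0,0,0,0.05,0,0,0,0,0,0.03,0,0,0,0,0,0.03,0,0,0,0,0,0,0,0,0,0,0,0,0,0,0]

```text
time: 9.25
ee_pos: [0.5436, 0.275, 0.1214]
orientation: [-0.0, 0.522, 0.853, -0.0]
ft_force: [-0.2, -0.9, -2.1]
width: 0.0189
grip_force: 20.0
```

>>> apply_moves:
  motion: [0,0,0.03,0,0,0,0,0,0,0,0,0,0,0,0,0,0,0]

```text
time: 9.55
ee_pos: [0.5438, 0.275, 0.1206]
orientation: [0.0, 0.522, 0.853, 0.0]
ft_force: [0.1, 0.6, -0.9]
width: 0.0185
grip_force: 20.0
```

>>> apply_moves:
  motion: [0,0,0.02,0,0,0,0,0,0,0,0,0,0,0,0,0,0,0]

```text
time: 9.85
ee_pos: [0.5439, 0.275, 0.1206]
orientation: [0.0, 0.522, 0.853, 0.0]
ft_force: [-2.9, 0.0, 3.7]
width: 0.0186
grip_force: 20.0
```

>>> apply_moves:
  motion: [0,0,0.02,0,0,0,0,0,0,0,0,0,0,0,0,0,0,0]

```text
time: 10.15
ee_pos: [0.544, 0.2751, 0.1205]
orientation: [0.0, 0.522, 0.853, 0.0]
ft_force: [-3.1, -1.9, 7.2]
width: 0.0187
grip_force: 20.0
```

Contact felt at z = 0.1205; release and retreat upward.

>>> apply_moves:
  motion: [0,0,-0.02,0,0,0,0,0,0,0,0,0,0,0,0,0,0,0,0,0,0,0,0,0,0,0,0,0,0,0]
  gripper: 50

```text
time: 10.65
ee_pos: [0.5436, 0.275, 0.1197]
orientation: [-0.0, 0.522, 0.853, -0.0]
ft_force: [-0.0, -0.6, 0.1]
width: 0.0498
grip_force: 0.0
```

>>> apply_moves:
  motion: [0,0,-0.2,0,0,0,0,0,-0.6,0,0,0,0,0,-0.9,0,0,0,0,0,-1,0,0,0,0,0,-1,0,0,0,0,0,-0.5,0,0,0,0,-0.4,0,0,0,0,0,-0.8,0,0,0,0,0,-1,0,0,0,0,0,-1,0,0,0,0]

```text
time: 11.65
ee_pos: [0.457, 0.2308, 0.2453]
orientation: [-0.0, 0.522, 0.853, -0.0]
ft_force: [0.4, 1.2, 0.8]
width: 0.0497
grip_force: 0.0
```

>>> apply_moves:
  motion: [-0.5,-0.8,0,0,0,0.4,-0.5,-0.5,0,0,0,0.6,0,0,0,0,0,0,0,0,0,0,0,0]

```text
time: 12.05
ee_pos: [0.4365, 0.1873, 0.2459]
orientation: [-0.0, 0.559, 0.829, 0.0]
ft_force: [-0.5, 0.0, 0.5]
width: 0.0503
grip_force: 0.0
```

```bash
python3 - <<'E'
from h import *
cap('wrist','w3')
print(T().round(4),monitor.observe()['q'])
a=cv2.imread('pics/w3.png');cv2.imwrite('pics/w3b.png',cv2.resize(a,(784,588),interpolation=cv2.INTER_CUBIC))
for z in (.066,.096,.117): print(z,w2px('w3',[.5445,.2737,z])*1.4)
E
```

```text
[[-3.762e-01  9.265e-01  1.000e-04  4.367e-01]
 [ 9.265e-01  3.762e-01  4.000e-04  1.875e-01]
 [ 4.000e-04  2.000e-04 -1.000e+00  2.458e-01]
 [ 0.000e+00  0.000e+00  0.000e+00  1.000e+00]] [ 1.50347485e-01 -1.15518200e-01  1.85107478e+00  4.22757155e-04
  1.40589432e+00 -2.35387182e-01]
0.066 [556.80014323 222.85239002]
0.096 [573.16059793 227.28592691]
0.117 [586.63729936 230.93799246]
```

View pics/w3b.png

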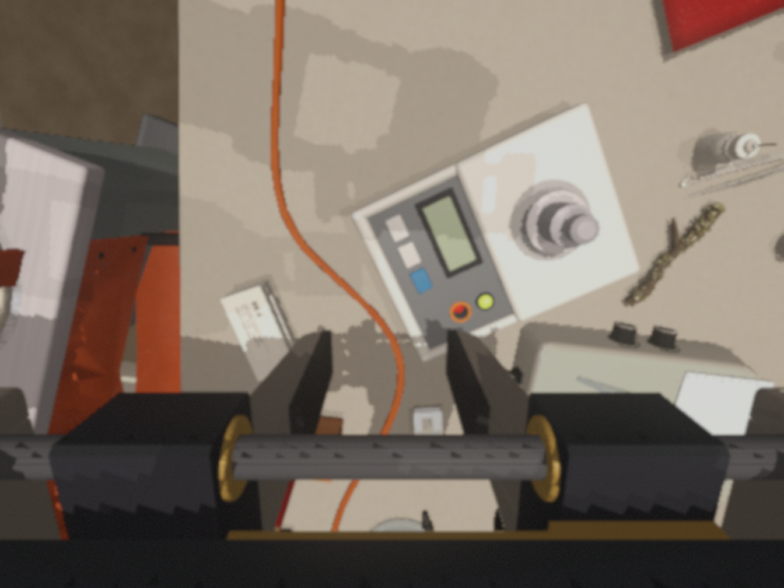

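Weight stands on the pan (knob at (584,229), predicted (587,231) for a centred weight). Now the pencil: turn the gripper so its long body stays clear of the microscope at the port, then go above the block.

>>> apply_moves:
  motion: [0,0,0,0,0,-0.95,0,0,0,0,0,-0.95,0,0,0,0,0,-0.95,0,0,0,0,0,-0.95,0,0,0,0,0,-0.95,0,0,0,0,0,-0.95,0,0,0,0,0,-0.95,0,0,0,0,0,-0.95,0,0,0,0,0,0]

```text
time: 13.0
ee_pos: [0.4367, 0.1878, 0.2457]
orientation: [-0.0, 0.258, 0.966, 0.0]
ft_force: [-0.0, 0.2, -0.1]
width: 0.0499
grip_force: 0.0
```

>>> apply_moves:
  motion: [-0.2,-0.4,0,0,0,0,-0.41,-0.78,0,0,0,0,-0.47,-0.9,0,0,0,0,-0.47,-0.9,0,0,0,0,-0.47,-0.9,0,0,0,0,-0.47,-0.9,0,0,0,0,-0.4,-0.77,0,0,0,0,-0.3,-0.55,0,0,0,0,-0.1,-0.2,0,0,0,0,0,0,0,0,0,0]

```text
time: 14.0
ee_pos: [0.4274, -0.0267, 0.2459]
orientation: [-0.0, 0.26, 0.966, 0.0]
ft_force: [0.9, -0.1, -0.3]
width: 0.0498
grip_force: 0.0
```

```bash
python3 - <<'E'
from h import *
cap('wrist','w4')
print(T().round(4))
print('port',px2w('w3',460/1.4,311/1.4,.0435),'tip w1',px2w('w1',170.75,106,.148))
print((np.linalg.inv(T())@[.428,-.0253,.091,1])[:3]/.03)
for z in (.044,.148): print(z,w2px('w4',[.428,-.0253,z])*1.4)
a=cv2.imread('pics/w4.png');cv2.imwrite('pics/w4b.png',cv2.resize(a,(784,588),interpolation=cv2.INTER_CUBIC))
E
```

```text
[[-8.659e-01  5.003e-01 -2.000e-04  4.274e-01]
 [ 5.003e-01  8.659e-01  4.000e-04 -2.590e-02]
 [ 3.000e-04  3.000e-04 -1.000e+00  2.458e-01]
 [ 0.000e+00  0.000e+00  0.000e+00  1.000e+00]]
port [0.51095034 0.17405277 0.0435    ] tip w1 [ 0.43034281 -0.02662515  0.148     ]
[-0.00764747  0.02571238  5.16158911]
0.044 [389.38757013 265.58522339]
0.148 [389.6920356  300.07480065]
```

View pics/w4b.png

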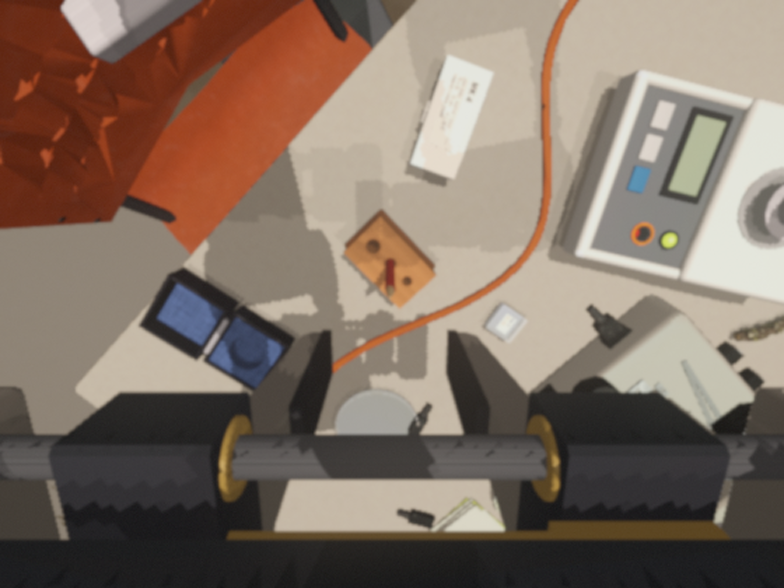

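The pencil runs (391,262)→(388,295), right where predicted and vertical, centred between the fingers. Descend and grip.

>>> apply_moves:
  motion: [0,0.02,0.4,0,0,0,0,0,0.7,0,0,0,0,0,0.8,0,0,0,0,0,0.8,0,0,0,0,0,0.8,0,0,0,0,0,0.7,0,0,0,0,0,0.5,0,0,0,0,0,0.3,0,0,0,0,0,0.16,0,0,0,0,0,0,0,0,0]

```text
time: 15.05
ee_pos: [0.4275, -0.025, 0.0906]
orientation: [-0.0, 0.258, 0.966, 0.0]
ft_force: [0.2, 0.0, 0.9]
width: 0.05
grip_force: 0.0
```

>>> apply_moves:
  motion: [0,0,0,0,0,0,0,0,0,0,0,0,0,0,0,0,0,0,0,0,0,0,0,0,0,0,0,0,0,0,0,0,0,0,0,0,0,0,0,0,0,0,0,0,0,0,0,0]
  gripper: 2
  force: 35

```text
time: 15.85
ee_pos: [0.4279, -0.0255, 0.0912]
orientation: [0.0, 0.258, 0.966, -0.0]
ft_force: [0.3, -0.6, 1.3]
width: 0.0061
grip_force: 35.0
```

>>> apply_moves:
  motion: [0,0,-0.2,0,0,0,0,0,-0.4,0,0,0,0,0,-0.5,0,0,0,0,0,-0.6,0,0,0,0,0,-0.6,0,0,0,0,0,-0.5,0,0,0,0,0,-0.2,0,0,0,0,0,0,0,0,0]

```text
time: 16.65
ee_pos: [0.4285, -0.0256, 0.1824]
orientation: [0.001, 0.258, 0.966, -0.0]
ft_force: [0.0, -0.5, -1.8]
width: 0.0065
grip_force: 35.0
```

Pencil is out and held. Rotate another 20° and travel above the port.

>>> apply_moves:
  motion: [0,0,0,0,0,-1,0,0,0,0,0,-1,0,0,0,0,0,-1,0,0,0,0,0,-1,0,0,0,0,0,0]

```text
time: 17.15
ee_pos: [0.4272, -0.0252, 0.1803]
orientation: [-0.001, 0.087, 0.996, 0.0]
ft_force: [0.9, -0.3, 0.3]
width: 0.0066
grip_force: 35.0
```

>>> apply_moves:
  motion: [-0.08,0.35,0,0,0,0,-0.16,0.7,0,0,0,0,-0.2,0.9,0,0,0,0,-0.22,1,0,0,0,0,-0.22,1,0,0,0,0,-0.22,1,0,0,0,0,-0.2,0.9,0,0,0,0,-0.15,0.66,0,0,0,0,-0.1,0.4,0.2,0,0,0,-0.02,0.1,0.4,0,0,0]

```text
time: 18.15
ee_pos: [0.5113, 0.1749, 0.163]
orientation: [0.001, 0.086, 0.996, 0.0]
ft_force: [0.1, 0.5, 0.4]
width: 0.0063
grip_force: 35.0
```

>>> apply_moves:
  motion: [0,0,0.3,0,0,0,0,0,0,0,0,0,0,0,0,0,0,0]

```text
time: 18.45
ee_pos: [0.51, 0.1728, 0.1535]
orientation: [-0.001, 0.087, 0.996, -0.0]
ft_force: [-0.1, -0.5, 0.5]
width: 0.0061
grip_force: 35.0
```

```bash
python3 - <<'E'
from h import *
cap('wrist','w5');M=T();print(M.round(4))
a=cv2.imread('pics/w5.png')
for p in ((M@[0,0,.085,1])[:3],[.511,.1737,.0435]): print(w2px('w5',p))
x,y=w2px('w5',[.511,.1737,.0435]).astype(int)
b=a[y-55:y+65,x-80:x+80];cv2.imwrite('pics/w5b.png',cv2.resize(b,(800,600),interpolation=cv2.INTER_CUBIC));print(x-80,y-55)
E
```

```text
[[-9.848e-01  1.739e-01 -1.000e-04  5.105e-01]
 [ 1.739e-01  9.848e-01 -2.000e-04  1.729e-01]
 [ 1.000e-04 -2.000e-04 -1.000e+00  1.541e-01]
 [ 0.000e+00  0.000e+00  0.000e+00  1.000e+00]]
[276.97242017 219.52205082]
[278.05849743 211.41483552]
198 156
```

View pics/w5b.png

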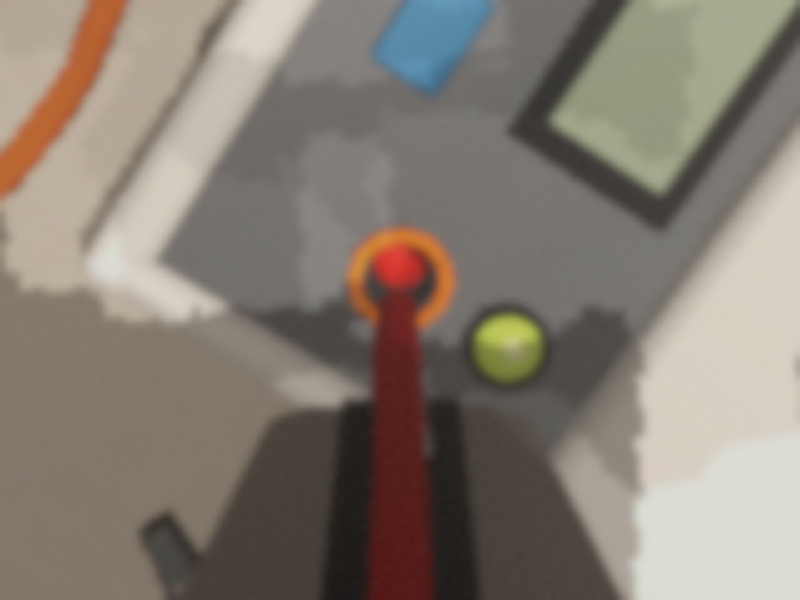

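The ring centre is at (402,279) in the crop, 0.4 px from prediction; the key is the bright disc at (399,265), and the pencil's foot ends near v=285, centred at u≈398. Let me quantify the foot offset, then go just above the ring.

```bash
python3 - <<'E'
from h import *
M=T();f=lambda p:((w2px('w5',p)-[198,156])*5).round(1)
print('port',px2w('w5',198+402/5,156+279/5,.0435))
print('key',f([.511,.1738,.03]))
for h in(.083,.085,.087):
  for dx in (-.003,0,.003):
    print(h,dx,'foot c',f((M@[dx,0,h,1])[:3]),'far±',f((M@[dx+.0037,0,h,1])[:3]),f((M@[dx-.0037,0,h,1])[:3]))
print('at tip',f((M@[0,0,.019,1])[:3]))
p=[.511,.1738,.1];print((np.linalg.inv(M)@np.r_[p,1])[:3]/.03)
E
```

```text
port [0.51141065 0.17394152 0.0435    ]
key [400.8 257.5]
0.083 -0.003 foot c [394.8 338.8] far± [394.8 317.2] [394.9 360.2]
0.083 0 foot c [394.8 321.3] far± [394.8 299.6] [394.8 342.9]
0.083 0.003 foot c [394.8 303.7] far± [394.8 281.8] [394.8 325.4]
0.085 -0.003 foot c [394.9 335. ] far± [394.9 313.5] [394.9 356.3]
0.085 0 foot c [394.9 317.6] far± [394.8 296. ] [394.9 339. ]
0.085 0.003 foot c [394.9 300.1] far± [394.8 278.4] [394.9 321.7]
0.087 -0.003 foot c [394.9 331.2] far± [394.9 309.9] [394.9 352.4]
0.087 0 foot c [394.9 314. ] far± [394.9 292.6] [394.9 335.2]
0.087 0.003 foot c [394.9 296.6] far± [394.9 275.1] [394.9 318. ]
at tip [393.3 480.3]
[-0.01161283  0.03321553  1.8039212 ]
```

>>> apply_moves:
  motion: [-0.05,0.02,0.2,0,0,0,0,0,0.25,0,0,0,0,0,0.1,0,0,0,0,0,0,0,0,0,0,0,0,0,0,0]

```text
time: 19.0
ee_pos: [0.5121, 0.1739, 0.1375]
orientation: [-0.0, 0.087, 0.996, 0.0]
ft_force: [0.5, -0.3, -0.2]
width: 0.0066
grip_force: 35.0
```

```bash
python3 - <<'E'
from h import *
cap('wrist','w6');M=T();print(M[:3,3].round(4))
a=cv2.imread('pics/w6.png')
x,y=w2px('w6',[.5112,.1738,.0435]).round().astype(int)
x0,y0=x-40,y-30
cv2.imwrite('pics/w6b.png',cv2.resize(a[y0:y0+60,x0:x0+80],(800,600),interpolation=cv2.INTER_CUBIC))
f=lambda p:((w2px('w6',p)-[x0,y0])*10).round(1)
print('port',f([.5112,.1738,.0435]))
for dx in(0,.0015,.003): print(dx,f((M@[dx,0,.085,1])[:3]),f((M@[dx+.0037,0,.085,1])[:3]))
E
```

```text
[0.5122 0.1739 0.1377]
port [404.4 296.1]
0 [407.7 339.7] [407.7 296.6]
0.0015 [407.7 322.3] [407.7 279. ]
0.003 [407.7 304.8] [407.7 261.4]
```

View pics/w6b.png

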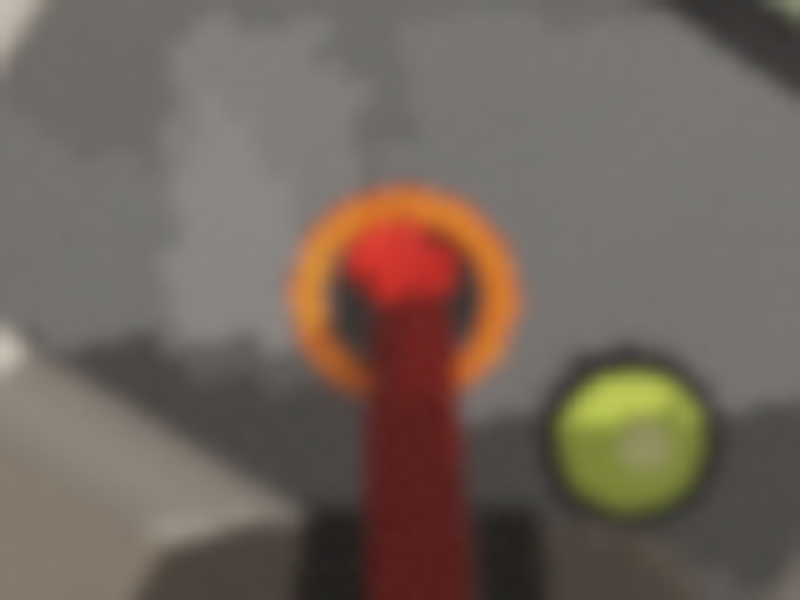

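Ring centre (405,292), foot's far edge at (412,300): the pencil is vertical and needs about +1.3 mm along tool x, −0.5 mm in y. Correct, then descend into the hole, stopping short of the key.

>>> apply_moves:
  motion: [0.045,-0.015,0,0,0,0,0,0,0.1,0,0,0,0,0,0.15,0,0,0,0,0,0.15,0,0,0,0,0,0.15,0,0,0,0,0,0.1,0,0,0,0,0,0,0,0,0,0,0,0,0,0,0]

```text
time: 19.85
ee_pos: [0.5107, 0.1737, 0.1181]
orientation: [-0.0, 0.087, 0.996, -0.0]
ft_force: [0.4, -0.4, 0.4]
width: 0.0063
grip_force: 35.0
```

>>> apply_moves:
  motion: [0,0,0.04,0,0,0,0,0,0.04,0,0,0,0,0,0,0,0,0,0,0,0,0,0,0]

```text
time: 20.25
ee_pos: [0.5107, 0.1737, 0.1157]
orientation: [0.0, 0.087, 0.996, 0.0]
ft_force: [-0.2, 1.0, 0.3]
width: 0.0065
grip_force: 35.0
```

Foot is inside the hole (z≈0.031) with no contact force. Pressing.

>>> apply_moves:
  motion: [0,0,0.04,0,0,0,0,0,0.04,0,0,0,0,0,0,0,0,0,0,0,0,0,0,0]

```text
time: 20.65
ee_pos: [0.5109, 0.1737, 0.1136]
orientation: [0.0, 0.087, 0.996, 0.0]
ft_force: [-1.0, -1.1, 2.0]
width: 0.0063
grip_force: 35.0
```

>>> apply_moves:
  motion: [0,0,0.04,0,0,0,0,0,0.03,0,0,0,0,0,0,0,0,0,0,0,0,0,0,0]

```text
time: 21.05
ee_pos: [0.5109, 0.1737, 0.1114]
orientation: [0.0, 0.087, 0.996, 0.0]
ft_force: [-0.7, 0.3, 2.9]
width: 0.0064
grip_force: 35.0
```

>>> apply_moves:
  motion: [0,0,0.03,0,0,0,0,0,0,0,0,0,0,0,0,0,0,0]

```text
time: 21.35
ee_pos: [0.511, 0.1737, 0.1106]
orientation: [0.0, 0.087, 0.996, 0.0]
ft_force: [-0.5, -0.1, 4.8]
width: 0.0065
grip_force: 35.0
```

>>> apply_moves:
  motion: [0,0,0.03,0,0,0,0,0,0,0,0,0,0,0,0,0,0,0]

```text
time: 21.65
ee_pos: [0.5112, 0.1738, 0.1104]
orientation: [0.0, 0.087, 0.996, 0.0]
ft_force: [-2.1, 0.4, 8.6]
width: 0.0066
grip_force: 35.0
```

>>> apply_moves:
  motion: [0,0,0.02,0,0,0,0,0,0,0,0,0,0,0,0,0,0,0]

```text
time: 21.95
ee_pos: [0.5114, 0.1738, 0.1103]
orientation: [0.001, 0.087, 0.996, 0.0]
ft_force: [-2.7, 0.2, 11.4]
width: 0.0066
grip_force: 35.0
```

```bash
python3 - <<'E'
from h import *
s=[monitor.observe()]
for i in range(4): cap('top',f'e{i}');s.append(monitor.observe())
print(np.mean([x['ft_force'] for x in s],0),T()[:3,3],s[-1]['width'],s[-1]['grip_force'],s[-1]['time'])
E
```

```text
[-2.86043849 -0.44976159 11.76945234] [0.51135704 0.17379114 0.11030418] 0.006456256973499533 35.03104264353169 22.15
```

The key is on its stop: TCP travel was about 4 mm from first contact, z has stalled at 0.1103, and the push holds steady at about 11.8 N. Handing in.

```bash
python3 -c "
from rig import r
print(r.sign_off())"
```

```text
the job is handed in; nothing more can be done
None
```

I handed the job in at about 22 s with the weight standing on the middle of the pan and the gripped pencil holding the red key down on its stop at about 12 N; the sign-off gave no verdict back.

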